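# Put a dopped stone under the lens

### The arm

A 6-joint arm with a two-finger parallel gripper is mounted at the origin on the work surface. World frame = base frame: x ahead of the robot, y to its left, z up, the work surface at z = 0. Lengths are in m, angles in rad, forces in N, time in s.
With the tool pointing down it reaches from about 0.25 to 0.775 m from the base axis. Payload 4 kg.
Tool frame: the origin (TCP) lies on the centre line of the jaws, within the pads' length; the fingertips stand 8 mm ahead of it and the grasp point (between the pads) lies 11 mm behind it; z points along the fingers, y is the line along which they close (so a half turn about z gives the same grasp; the last joint's range is limited). The gripper opens to 85 mm and grips with 20 to 120 N. Pads are 22 mm wide; open, the fingers measure 114 mm over their backs; the gripper's body (76 mm by 85 mm) begins 54 mm behind the grasp point. The pads swing forward as they close: fully open they stand 13 mm farther back than shut.
Start: joints at [1.236, 0.087, 1.371, -0, 1.684, -0.103], TCP at [0.126, 0.535, 0.239] pointing down, gripper open.
Joint ranges: [-3.1, 3.1], [-0.76, 2.03], [0.27, 2.55], [-1.08, 4.22], [0.17, 2.65], [-2.57, 2.57]. Speed limits (rad/s): [2.79, 2.79, 3.14, 3.14, 3.14, 3.14].

### API

Orientations are given as a rotation vector (axis times angle).
In Python, from station import manip gives the robot as it stands. Calls block until the motion is done:
- manip.move_ptp(position, orientation): joint-space move of the TCP to a pose.
- manip.move_straight(position, rate=0.15, rotation=None, stop_force=None): straight line of the TCP; rotation=None keeps the orientation; rate is the mean speed in m/s. With stop_force (N) it stops when the force on the tool has changed by that much, and returns True; else False.
- manip.move_j(angles): joint-space move.
- manip.set_gripper(opening, squeeze=None): finger opening in m; squeeze is the grip in N (None keeps the last); returns when the fingers have stopped.
- manip.dwell(seconds).
- manip.inverse_kinematics(position, orientation): joint angles nearest the present ones, or None.
- manip.grab_frame(name): name is "scene" or "top" or "wrist"; returns a dict with "img" (400x640x3 uint8, blue, green, red), "depth" (400x640 float32, m along the optical axis (not along the pixel's ray), 0 where there is no reading), "mtx" (3x3 intrinsics, pixels), "D" ([k1, k2, p1, p2, k3] as OpenCV has them; the pictures are not rectified), "T" (4x4, takes a point from camera to world coordinates). Camera axes: x right, y down, z forward; pixel columns grow to the right and rows downward; lengths in m; the calibration is good to about 2 mm. A picture is of the moment at which its call begins.
A pose or a line that the arm cannot do raises manip.IKError and nothing moves.
- manip.sign_off(): hands the job in; it is judged then, once.
Readings, each from a call of its own:
- manip.get_t(): time.
- manip.get_joint_pos(): joint angles.
- manip.get_qvel(): joint speeds.
- manip.get_joint_efforts(): joint torques, N m.
- manip.get_eef_pos(): TCP position.
- manip.get_eef_rot(): TCP orientation.
- manip.get_ft_force(): force on the tool from outside, world axes, zero at the start.
- manip.get_wrist_torque(): the same for the moment, N m.
- manip.get_opening(): finger opening in m.
- manip.get_grip_force(): force on a finger pad.
Only numpy, scipy, OpenCV 4.12 (cv2) and the standard library are available. Lean on these libraries where they do the work, as an engineer would, in place of code of your own. Each camera call takes 0.05 s, during which the arm holds its last target. There are 200 camera calls.

### The job

Take the stick with the round domed stone out of the wooden block and push it upright, all the way down to the bottom, into the tube on the viewer's sliding carriage. Then slide the carriage by its post fully home, so that the stone stands under the lens, without knocking the stick or its stone against the blue stand. Leave the other two sticks standing in the block.

Things in the scene. Friction and masses are not known exactly. Their poses are not given: they have to be found in the camera images.
- dop_round: the stick to load: upright steel rod, diameter 12 mm, 110 mm long, chamfered foot, with a round reddish stone on top, 32 mm in diameter: straight sides from 111 to 132 mm above the foot (grip here), then a low dome to 140 mm. About 90 g. Origin at the centre of the rod's foot, z up along the rod. Starts in any one of the block's three holes
- dop_square: another stick, not to be moved: same rod, with a square stone 30 x 30 mm, its top 136 mm above the foot. Origin at the foot, z up
- dop_slab: another stick, not to be moved: same rod, with a thin slab-like stone 14 mm in x by 42 mm in y, its top 138 mm above the foot. Origin at the foot, z up
- dop_block: fixed wooden block, 60 mm in x, 190 mm in y, 50 mm high, with three upright holes (13.5 mm wide, 40 mm deep) in a row along its y axis at y = -60, 0 and +60 mm. Origin at the centre of its underside, z up. A stick stands in each hole, its foot 10 mm above the table
- viewer: fixed track of the viewer, 80 mm in x, 480 mm in y, 28 mm high, lying on the table. Origin on the table under the middle of its width; the carriage slides along the viewer's own -y axis, towards the stand
- lens_stand: blue four-legged stand that bridges the far (-y) end of the track: top plate 150 x 150 mm with a lens in it, underside 190 mm and rim 210 mm above the table, legs (18 mm thick) at its corners. Fixed to the viewer at viewer y = -130 mm, same axes; origin on the table below the lens centre
- tube_mouth (a point): centre of the mouth of the carriage's aluminium tube, 90 mm above the table. Mouth flared to 20 mm, outside 32 mm; bore 14 mm. Two spring balls inside grip the rod: it does not drop home but stops about 25 mm up, and the rest needs a push of about 3 to 6 N. At the bottom, the stone's top is 175 mm above the table, 15 mm below the stand's underside; not pushed down, it hits the stand
- tube_floor (a point): centre of the tube's inner floor, 55 mm below the mouth, 35 mm above the table; the rod's foot rests here when fully in
- post_top (a point): centre of the top of the carriage's upright post, 140 mm above the table, 160 mm from the tube in the viewer's +y direction. The post's black grip is round, diameter 26 mm, from 105 to 140 mm above the table; below it a steel bar of 16 mm diameter
- carriage (a joint): position of the carriage along the track in m: 0 = farthest from the stand, 0.190 = fully home at its end stop with the tube under the lens centre; it stays where it is left and needs about 2 N to move. Starts between 0 and 0.03. The tube and post points move with it

How it is judged:
On the way:
1. the round-stone stick stands fully down in the tube while the carriage is still clear of the stand (horizontal distance between dop_round and tube_floor below 0.004 m and z of dop_round in the frame of tube_floor below 0.004 m and angle between dop_round's own z axis and vertical below 0.08 rad and value of joint carriage below 0.09 m), for 0.2 s.
At the end, for the whole second after the job is handed in: Carriage within 5 mm of its end stop; round-stone stick in the tube, foot within 4 mm of the floor's centre in height and sideways, tilt under 0.08 rad, at rest; the other two sticks still in their holes, moved under 15 mm, tilt under 0.15 rad (value of joint carriage above 0.185 m and horizontal distance between dop_round and tube_floor below 0.004 m and z of dop_round in the frame of tube_floor below 0.004 m and angle between dop_round's own z axis and vertical below 0.08 rad and linear speed of dop_round below 0.02 m/s and distance of each of dop_square, dop_slab from where it was at the start of the episode below 0.015 m and angle between each of dop_square, dop_slab's own z axis and vertical below 0.15 rad); the robot touches nothing.
It fails at once if the stick or its stone is knocked against the blue stand (more than 4 N) (contact force between dop_round and lens_stand above 4 N).
It fails at once if another stick is pulled from the block (distance of any of dop_square, dop_slab from where it was at the start of the episode above 0.03 m).
It also fails if it takes over 64 s, if anything falls off the work surface, if the arm or the gripper's body presses on something with over 40 N, if the wrist force passes 120 N, or if a joint passes its speed limit or range.

## Working session

There is one attempt and no reset: what is moved stays moved. The work goes in short steps, each a Python script; the robot and the scene stay as the last script left them, time stands still between calls to the robot, and variables do not carry over. Pictures are saved under pics/ and viewed, at most 10 in all, crops included, and the job is handed in when it is done.

```bash
mkdir -p pics; ls; python3 - <<'E'
from station import manip
import cv2,numpy as np
for n in ["scene","top"]:
    f=manip.grab_frame(n); cv2.imwrite(f"pics/{n}0.png",f["img"]); np.savez(f"pics/{n}0.npz",**f)
    print(n,f["mtx"].round(1).tolist(),f["D"],f["T"].round(3).tolist(),(f["depth"]>0).mean())
print(manip.get_t())
E
```

```text
pics
scene [[459.1, 0.0, 317.0], [0.0, 459.1, 195.1], [0.0, 0.0, 1.0]] [-0.02129094  0.          0.          0.          0.        ] [[0.142, 0.706, -0.693, 1.218], [0.99, -0.104, 0.096, -0.009], [-0.004, -0.7, -0.714, 0.802], [0.0, 0.0, 0.0, 1.0]] 0.99605078125
top [[470.1, 0.0, 317.2], [0.0, 470.1, 205.2], [0.0, 0.0, 1.0]] [-0.13402084  0.          0.          0.          0.        ] [[-0.015, -0.993, 0.12, 0.424], [-1.0, 0.017, 0.009, 0.063], [-0.011, -0.12, -0.993, 1.18], [0.0, 0.0, 0.0, 1.0]] 0.99610546875
0.1
```

View pics/scene0.png

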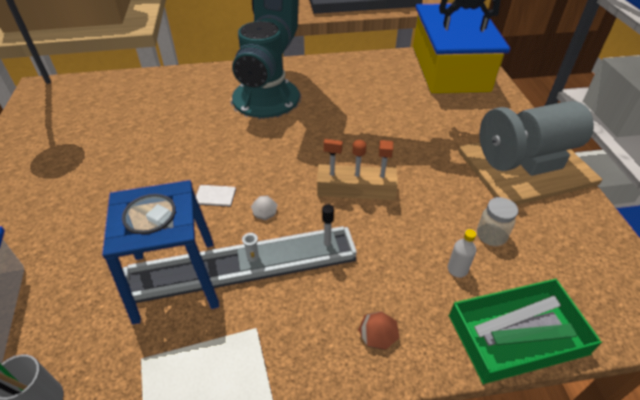

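View pics/top0.png

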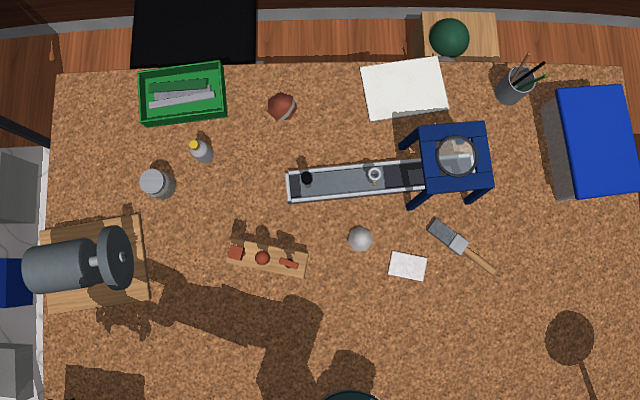

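Top view: square, round and slab stones at about (236,253), (262,258) and (288,262). The tube is at (374,174), the post at (306,178) and the lens at (455,157). The round stick is in the middle hole, and the scene view agrees with it at (358,148).

```bash
cat > h.py <<'E'
import numpy as np,cv2
from scipy.spatial.transform import Rotation as R
def ray(f,uv):
    p=cv2.undistortPoints(np.array([[uv]],float),f["mtx"],f["D"])[0,0]
    T=f["T"]; return T[:3,3], T[:3,:3]@np.array([p[0],p[1],1.])
def onz(f,uv,z):
    o,d=ray(f,uv); return o+d*(z-o[2])/d[2]
def tri(*fu):   # least-squares meeting point of rays, and rms miss
    A=[];b=[]
    for f,uv in fu:
        o,d=ray(f,uv); d=d/np.linalg.norm(d); P=np.eye(3)-np.outer(d,d); A.append(P); b.append(P@o)
    A=np.vstack(A);b=np.hstack(b); x=np.linalg.lstsq(A,b,rcond=None)[0]; return x,np.sqrt(np.mean((A@x-b)**2))
def blobs(mask,amin=30):
    n,l,s,c=cv2.connectedComponentsWithStats(mask.astype(np.uint8)); 
    return [(c[i].round(1).tolist(),s[i].tolist()) for i in range(1,n) if s[i][4]>=amin],l
def red(img):
    h=cv2.cvtColor(img,cv2.COLOR_BGR2HSV); return ((h[...,0]<8)|(h[...,0]>174))&(h[...,1]>150)&(h[...,2]>70)
def down(ang): # tool z down, tool y (closing line) at world angle ang
    y=np.array([np.cos(ang),np.sin(ang),0]); z=np.array([0,0,-1.]); x=np.cross(y,z)
    return R.from_matrix(np.c_[x,y,z]).as_rotvec()
E
python3 - <<'E'
from h import *
from station import manip
S=dict(np.load("pics/scene0.npz"));T=dict(np.load("pics/top0.npz"))
for f,r in((S,(130,170,310,410)),(T,(235,280,220,310))):
    m=np.zeros((400,640),bool); m[r[0]:r[1],r[2]:r[3]]=red(f["img"])[r[0]:r[1],r[2]:r[3]]
    print(blobs(m,20)[0])
for n,a,b in(("sq",(385,147),(236,252)),("round",(359,146),(262,257)),("slab",(333,145),(288,262)),("tube",(250,239),(374,173)),("post",(328,209),(306,177)),("lens",(149,214),(456,156))):
    x,e=tri((S,a),(T,b)); print(n,x.round(4),round(e,4))
w=manip.grab_frame("wrist"); print(w["mtx"].round(1).tolist(),w["D"]); r=R.from_rotvec(manip.get_eef_rot()).as_matrix()
print("cam in tool",(r.T@(w["T"][:3,3]-manip.get_eef_pos())).round(3),(r.T@w["T"][:3,:3]).round(3).tolist(), r.round(3).tolist())
E
```

```text
[]
[([235.3, 252.0], [228, 245, 15, 15, 155]), ([261.8, 257.5], [255, 251, 14, 13, 135]), ([288.2, 262.9], [279, 258, 19, 11, 105])]
sq [0.4483 0.2536 0.1402] 0.0006
round [0.4367 0.196  0.1405] 0.0004
slab [0.425  0.1386 0.1408] 0.0004
tube [ 0.6301 -0.062   0.0915] 0.0003
post [0.6146 0.0967 0.1377] 0.0003
lens [ 0.643  -0.2266  0.2061] 0.0005
[[279.2, 0.0, 322.8], [0.0, 279.2, 200.1], [0.0, 0.0, 1.0]] [-0.01942808  0.          0.          0.          0.        ]
cam in tool [ 0.077  0.    -0.134] [[-0.0, -0.954, -0.299], [1.0, -0.0, -0.0], [0.0, -0.299, 0.954]] [[-0.973, 0.23, -0.001], [0.23, 0.973, -0.002], [0.0, -0.002, -1.0]]
```

```bash
python3 - <<'E'
from h import *
from station import manip
def look(name,p,ang,z):
    tx=np.array([-np.sin(ang),np.cos(ang)])
    manip.move_ptp([*(np.array(p)-.077*tx),z],down(ang)); manip.dwell(.15)
    f=manip.grab_frame("wrist"); np.savez(f"pics/{name}.npz",**f); return f["img"]
ims=[look("s1",(.4367,.196),-.2,.25),look("s2",(.437,.14),-.2,.25),look("t1",(.630,-.062),-np.pi/2,.25),look("t2",(.615,.097),-np.pi/2,.25)]
a=np.vstack([np.hstack(ims[:2]),np.hstack(ims[2:])]); cv2.imwrite("pics/w.png",cv2.resize(a,(800,500),interpolation=cv2.INTER_AREA))
for n in("s1","s2"):
    print(blobs(red(dict(np.load(f"pics/{n}.npz"))["img"]),200)[0])
print(manip.get_t())
E
```

```text
[]
[]
4.875
```

View pics/w.png

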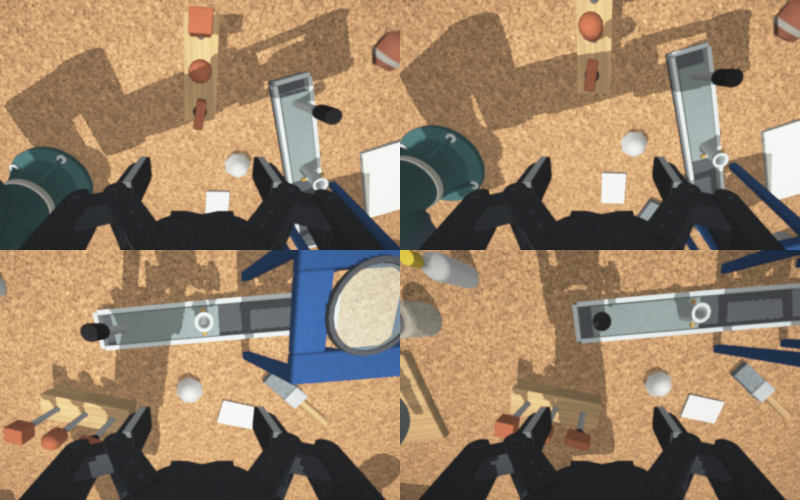

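Wrist views, in full-resolution pixels:
- **s1 and s2:** round stone at about (320,114) and (305,42).
- **t1 and t2:** tube ring at about (325,115) and (483,99).
- **t2:** post top at about (322,114).

Next I'll segment these.

```bash
python3 - <<'E'
from h import *
F={n:dict(np.load(f"pics/{n}.npz")) for n in("s1","s2","t1","t2")}
H={n:cv2.cvtColor(F[n]["img"],cv2.COLOR_BGR2HSV) for n in F}
def pick(n,uv,mask,r=30):
    m=np.zeros(mask.shape,np.uint8); u,v=uv; sl=(slice(max(0,v-r),v+r),slice(u-r,u+r)); m[sl]=mask[sl]
    cs,_=cv2.findContours(m,cv2.RETR_EXTERNAL,cv2.CHAIN_APPROX_NONE); c=max(cs,key=cv2.contourArea)
    (x,y),rr=cv2.minEnclosingCircle(c); e=cv2.fitEllipse(c)
    print(n,"area",cv2.contourArea(c),"circ",round(x,1),round(y,1),round(rr,1),"ell",np.round(e[0],1),np.round(e[1],1)); return e[0]
isred=lambda h:((h[...,0]<9)|(h[...,0]>172))&(h[...,1]>100)
a=pick("s1",(320,114),isred(H["s1"])); b=pick("s2",(305,42),isred(H["s2"]))
for z in(.131,.1405,.142,.150): print(z,onz(F["s1"],a,z).round(4),onz(F["s2"],b,z).round(4))
print("stone tri",tri((F["s1"],a),(F["s2"],b)))
br=lambda h:(h[...,1]<40)&(h[...,2]>195)
c=pick("t1",(325,115),br(H["t1"]),20); d=pick("t2",(483,99),br(H["t2"]),20)
print("tube tri",tri((F["t1"],c),(F["t2"],d)),onz(F["t1"],c,.09),onz(F["t2"],d,.09))
p=pick("t2",(322,114),H["t2"][...,2]<55,30); print("post",onz(F["t2"],p,.14))
for n,uv in(("s1",a),("s2",b),("t1",c),("t2",d),("t2",p)): print(n,np.round(F[n]["T"][:3,3],4), F[n]["depth"][int(round(uv[1])),int(round(uv[0]))])
cr=[cv2.resize(F[n]["img"][max(0,int(v)-25):max(0,int(v)-25)+50,int(u)-25:int(u)+25],(250,250),interpolation=cv2.INTER_CUBIC) for n,(u,v) in(("s1",a),("t1",c),("t2",p))]
cv2.imwrite("pics/crop.png",np.hstack(cr))
E
```

```text
s1 area 68.5 circ 318.0 101.0 10.2 ell [318.2 102.1] [ 9.2 17.8]
s2 area 32.5 circ 316.5 47.5 13.3 ell [314.8  48.7] [13.  22.4]
0.131 [0.4337 0.2059 0.131 ] [0.4398 0.191  0.131 ]
0.1405 [0.4338 0.2056 0.1405] [0.4397 0.1891 0.1405]
0.142 [0.4338 0.2055 0.142 ] [0.4397 0.1888 0.142 ]
0.15 [0.4339 0.2052 0.15  ] [0.4396 0.1872 0.15  ]
stone tri (array([0.43690794, 0.20846401, 0.0462673 ]), np.float64(0.002338706676814464))
t1 area 806.0 circ 326.1 115.2 16.8 ell [326.2 115.2] [31.5 32.7]
t2 area 692.5 circ 481.0 100.0 16.6 ell [481.3  99.9] [27.2 32.5]
tube tri (array([ 0.62662635, -0.06401407,  0.08783375]), np.float64(9.703298891703182e-05)) [ 0.62647774 -0.06400567  0.09      ] [ 0.62670481 -0.06282892  0.09      ]
t2 area 581.0 circ 322.3 113.8 14.3 ell [322.5 113.8] [26.6 27.9]
post [0.61353191 0.09585544 0.14      ]
s1 [0.4362 0.1966 0.3838] 0.22244261
s2 [0.4366 0.1406 0.3839] 0.21294582
t1 [ 0.629  -0.0607  0.3843] 0.3352132
t2 [0.6147 0.0957 0.3838] 0.28996533
t2 [0.6147 0.0957 0.3838] 0.23422435
```

View pics/crop.png

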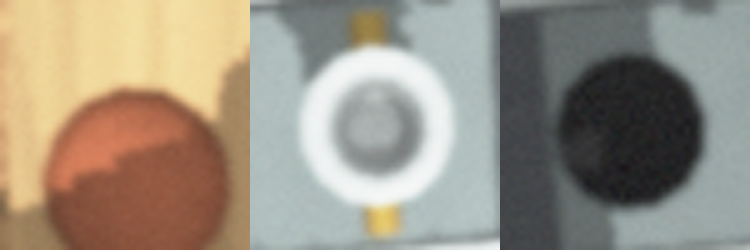

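The crops show a clean tube ring and post top. The stone's mask only caught part of it, so I'll redo the stone in Lab colour.

```bash
python3 - <<'E'
from h import *
F={n:dict(np.load(f"pics/{n}.npz")) for n in("s1","s2")}
E={}
for n,(u,v) in(("s1",(320,114)),("s2",(305,42))):
    L=cv2.cvtColor(F[n]["img"],cv2.COLOR_BGR2LAB)[...,1]; sl=(slice(max(0,v-26),v+26),slice(u-26,u+26))
    t,m=cv2.threshold(np.ascontiguousarray(L[sl]),0,255,cv2.THRESH_OTSU)
    m=cv2.morphologyEx(m,cv2.MORPH_OPEN,np.ones((5,5)))
    c=max(cv2.findContours(m,cv2.RETR_EXTERNAL,cv2.CHAIN_APPROX_NONE)[0],key=cv2.contourArea)
    e=cv2.fitEllipse(c); E[n]=np.array(e[0])+[sl[1].start,sl[0].start]; print(n,t,E[n].round(1),np.round(e[1],1),cv2.contourArea(c))
print(tri(*[(F[n],E[n]) for n in F])); 
for n in F: print(onz(F[n],E[n],.137).round(4))
E
```

```text
s1 141.0 [319.7 113.4] [35.  36.9] 1014.5
s2 144.0 [304.6  41.7] [37.1 45.2] 1314.0
(array([0.43304386, 0.19654736, 0.1359727 ]), np.float64(9.788101150030682e-05))
[0.4332 0.1966 0.137 ]
[0.4329 0.1963 0.137 ]
```

```bash
python3 - <<'E'
from h import *
from station import manip
o=down(-.2); p=np.array([.4345,.1965])
manip.set_gripper(.065,60)
manip.move_ptp([*p,.21],o); f0=manip.get_ft_force()
print(manip.move_straight([*p,.1205],.08,stop_force=6), (manip.get_ft_force()-f0).round(2))
manip.set_gripper(.02,30); print("op",manip.get_opening(),(manip.get_ft_force()-f0).round(2),manip.get_wrist_torque())
manip.set_gripper(.02,60); 
print("lift",manip.move_straight([*p,.285],.08,stop_force=15),(manip.get_ft_force()-f0).round(2))
manip.move_ptp([.6283,-.0635,.285],o)
manip.move_straight([.6283,-.0635,.225],.1); manip.dwell(.2)
f=manip.grab_frame("scene"); np.savez("pics/ins.npz",**f)
cv2.imwrite("pics/ins.png",cv2.resize(f["img"][150:290,170:350],None,fx=4,fy=4,interpolation=cv2.INTER_CUBIC))
print(manip.get_eef_pos(),manip.get_opening(),manip.get_grip_force(),manip.get_t())
E
```

```text
False [-0.31  0.47 -0.11]
op 0.03125621516935781 [-1.45  1.19  3.26] [0.03492889 0.12225103 0.0262763 ]
lift False [-0.35  0.38 -0.18]
[ 0.62867678 -0.06361362  0.22603251] 0.02978105725587124 59.33319260075223 12.6
```

View pics/ins.png

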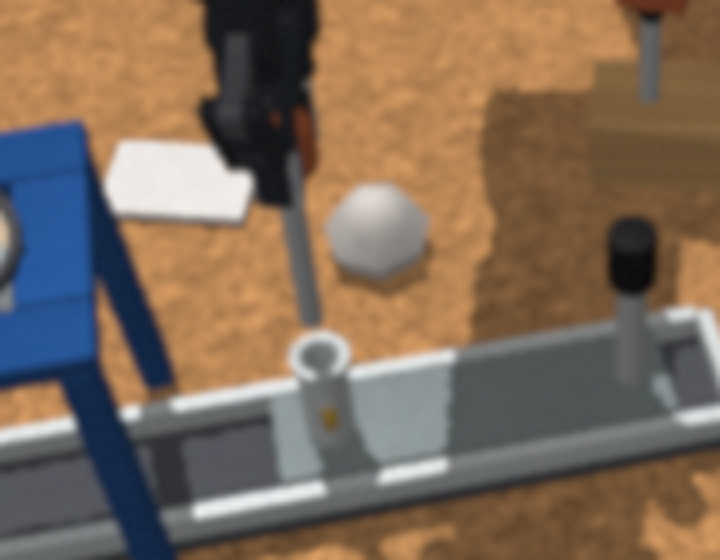

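The picture shows the rod foot at crop pixel (311,322), above the tube mouth at (320,353). I'll check the rod's lean and foot offset numerically, using the same camera for both.

```bash
python3 - <<'E'
from h import *
f=dict(np.load("pics/ins.npz"))
def proj(P):
    Ti=np.linalg.inv(f["T"]); return cv2.projectPoints(np.array([P],float),cv2.Rodrigues(Ti[:3,:3])[0],Ti[:3,3],f["mtx"],f["D"])[0][0,0]
c=lambda uv:((np.array(uv,float)-proj0+.5)*4).round(1)
proj0=np.array([170,150])
t=onz(f,((320-1.5)/4+170,(353-1.5)/4+150),.09); print("mouth",t)
# rod axis: per-row centre of grey (low saturation) pixels
im=cv2.imread("pics/ins.png"); h=cv2.cvtColor(im,cv2.COLOR_BGR2HSV); pts=[]
for v in range(215,312,4):
    u=np.where((h[v,270:335,1]<95))[0]
    if len(u)>8: pts.append((v,u.mean()+270,len(u)))
pts=np.array(pts); k=np.polyfit(pts[:,0],pts[:,1],1); print("slope",k[0],"u at 318",np.polyval(k,318),"width",np.median(pts[:,2]))
for x,y in((t[0],t[1]),):
    for z in(.1155,.16,.19): print(z,c(proj([x,y,z])))
for v in (314,318): 
    u=np.polyval(k,v); print("foot",onz(f,((u-1.5)/4+170,(v-1.5)/4+150),.1155))
E
```

```text
mouth [ 0.62575172 -0.063185    0.09      ]
slope 0.043247696121794375 u at 318 306.96740703645537 width 25.0
0.1155 [314.8 320.4]
0.16 [304.2 259.3]
0.19 [296.7 215.6]
foot [ 0.62141851 -0.06667231  0.1155    ]
foot [ 0.62400254 -0.06667906  0.1155    ]
```

```bash
python3 - <<'E'
from h import *
f=dict(np.load("pics/ins.npz"))
g=f["img"][185:245,228:268]; cv2.imwrite("pics/ins2.png",cv2.resize(g,None,fx=10,fy=10,interpolation=cv2.INTER_LINEAR))
s=cv2.cvtColor(f["img"],cv2.COLOR_BGR2LAB)[...,2].astype(int)
for v in range(196,232,2): print(v,s[v,236:258])
E
```

```text
196 [126 126 126 127 125 126 127 126 128 136 151 160 162 162 162 163 163 163
 163 163 162 160]
198 [126 125 125 127 126 126 127 127 127 135 152 162 164 163 164 164 164 163
 162 160 154 144]
200 [132 130 128 127 126 126 127 127 129 137 152 162 165 164 164 164 162 158
 151 143 137 133]
202 [155 154 151 146 137 130 128 127 128 135 150 161 164 163 163 163 157 147
 138 133 132 131]
204 [161 162 161 155 144 133 128 127 128 132 143 155 161 162 161 154 144 136
 132 131 131 131]
206 [163 164 165 161 150 135 128 127 128 130 139 152 159 160 153 142 134 132
 131 131 131 131]
208 [164 164 164 160 151 138 130 127 128 128 135 148 158 161 157 146 137 132
 131 131 132 131]
210 [162 162 162 161 154 143 132 128 128 128 132 144 156 163 163 156 144 135
 131 131 131 131]
212 [162 161 162 161 159 150 137 130 128 128 130 139 153 162 164 161 150 138
 133 131 131 131]
214 [162 162 162 163 162 154 142 131 128 127 129 135 149 159 163 162 155 143
 134 132 131 131]
216 [163 162 162 162 162 156 145 133 128 127 128 132 144 155 162 164 163 158
 147 138 133 132]
218 [162 161 160 160 161 158 149 136 129 128 128 130 139 152 161 163 163 160
 156 149 145 141]
220 [161 160 159 160 160 160 152 141 131 128 128 129 136 150 160 162 161 159
 157 154 153 151]
222 [162 162 162 161 161 161 157 147 135 128 127 128 133 145 156 161 161 160
 161 161 161 160]
224 [165 165 163 162 160 159 157 150 138 130 128 128 130 139 151 160 162 162
 163 163 164 164]
226 [164 164 163 163 162 162 160 154 142 132 128 128 129 135 147 158 161 162
 162 162 162 163]
228 [164 164 163 162 162 163 162 158 147 134 129 127 128 132 144 155 161 161
 161 162 161 161]
230 [162 161 160 159 158 158 159 158 151 141 133 130 130 136 148 158 162 162
 161 161 161 161]
```

View pics/ins2.png

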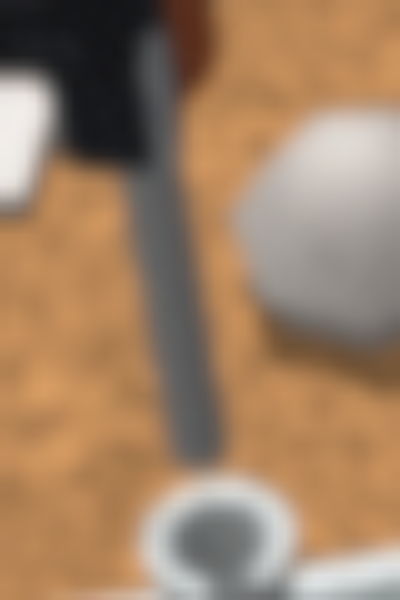

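```bash
python3 - <<'E'
from h import *
f=dict(np.load("pics/ins.npz"))
print(onz(f,(249.3,238.3),.09),[onz(f,(247.3,v),.1155).round(4) for v in(228.8,229.3,229.8)])
E
```

```text
[ 0.62674924 -0.06387032  0.09      ] [array([ 0.6234, -0.0648,  0.1155]), array([ 0.6247, -0.0649,  0.1155]), array([ 0.626 , -0.0649,  0.1155])]
```

```bash
python3 - <<'E'
from h import *
from station import manip
x,y=.6293,-.0627
manip.move_straight([x,y,.225],.05); manip.dwell(.2); f0=manip.get_ft_force()
for z in(.205,.195,.185,.172):
    s=manip.move_straight([x,y,z],.05,stop_force=8); print(z,s,manip.get_eef_pos().round(4),(manip.get_ft_force()-f0).round(2),manip.get_wrist_torque().round(3))
    if s: break
print(manip.get_t())
E
```

```text
0.205 False [ 0.6291 -0.0627  0.2045] [ 0.83 -0.13 -0.55] [-0.029 -0.052  0.015]
0.195 False [ 0.629  -0.0627  0.1943] [-0.03  1.4  -1.92] [-0.006 -0.018 -0.015]
0.185 False [ 0.629  -0.0627  0.1841] [-0.15  0.41 -0.66] [-0.055  0.171  0.032]
0.172 False [ 0.6289 -0.0627  0.1706] [-0.82  0.78 -2.6 ] [-0.005  0.303 -0.02 ]
14.7083
```

The rod is in the bore and side forces are low, so I'll push it down to the floor.

```bash
python3 - <<'E'
from h import *
from station import manip
x,y=.6293,-.0627
f0=manip.get_ft_force()
s=manip.move_straight([x,y,.139],.04,stop_force=16); print(s,manip.get_eef_pos().round(4),(manip.get_ft_force()-f0).round(2),manip.get_wrist_torque().round(3))
manip.dwell(.3); print(manip.get_eef_pos().round(4),manip.get_ft_force().round(2),manip.get_opening(),manip.get_t())
E
```

```text
True [ 0.6287 -0.0629  0.1462] [0.04 0.14 7.7 ] [-0.038  0.455  0.019]
[ 0.6287 -0.0629  0.1462] [-0.88 -0.3   5.43] 0.030086706716157836 15.6917
```

```bash
python3 - <<'E'
from h import *
from station import manip
x,y=.6293,-.0627
manip.set_gripper(.06); manip.move_straight([x,y,.215],.12); manip.set_gripper(0,40); manip.dwell(.1)
manip.move_straight([x,y,.192],.08)
s=manip.move_straight([x,y,.172],.03,stop_force=12); print(s,manip.get_eef_pos().round(4),manip.get_ft_force().round(2))
manip.dwell(.2); print(manip.get_eef_pos().round(4))
manip.move_straight([x,y,.25],.15)
f=manip.grab_frame("scene"); np.savez("pics/in.npz",**f)
cv2.imwrite("pics/in.png",cv2.resize(f["img"][130:290,100:420],None,fx=2.5,fy=2.5,interpolation=cv2.INTER_CUBIC)); print(manip.get_t())
E
```

```text
True [ 0.63   -0.0628  0.183 ] [-0.62 -0.6   5.1 ]
[ 0.63   -0.0628  0.183 ]
19.2667
```

View pics/in.png

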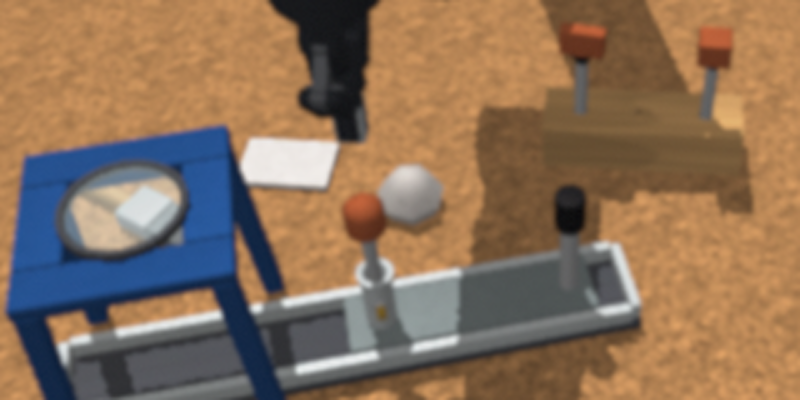

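The closed fingertips met the stone's top at 0.175 m, so the stick is fully down. The picture shows it upright at (372,225) and the other two sticks still in the block. Next is the post.

```bash
python3 - <<'E'
from h import *
from station import manip
p=np.array([.6148,.0962]); d=np.array([.088,-.996]); o=down(.088)
manip.move_ptp([*p,.25],o); manip.set_gripper(.06,30)
print(manip.move_straight([*p,.112],.12,stop_force=8)); f0=manip.get_ft_force()
manip.set_gripper(.015,30); print(manip.get_opening(),(manip.get_ft_force()-f0).round(2))
q=p+d*.15; print(manip.move_straight([*q,.112],.06,stop_force=10),manip.get_eef_pos().round(4),(manip.get_ft_force()-f0).round(2))
q=p+d*.180; print(manip.move_straight([*q,.112],.03,stop_force=12),manip.get_eef_pos().round(4),(manip.get_ft_force()-f0).round(2))
manip.dwell(.2); e=np.array(manip.get_eef_pos())[:2]; print("travel",(e-p)@d,(manip.get_ft_force()-f0).round(2),manip.get_t())
E
```

```text
False
0.025059016173844276 [-4.84 -0.5   4.45]
False [ 0.6263 -0.0531  0.113 ] [-6.91  1.04  5.29]
True [ 0.6275 -0.0681  0.113 ] [-0.92  0.74  3.81]
travel 0.1647708223698796 [-0.14  1.63  5.34] 25.7583
```

It stopped after 0.165 m of travel, about where the end stop should be. I'll release, back off and check.

```bash
python3 - <<'E'
from h import *
from station import manip
manip.set_gripper(.06); e=manip.get_eef_pos(); manip.move_straight([e[0],e[1],.26],.12)
manip.move_ptp([.5,.12,.30],down(.088)); manip.dwell(.3)
S=manip.grab_frame("scene"); T=manip.grab_frame("top"); np.savez("pics/endS.npz",**S); np.savez("pics/endT.npz",**T)
a=cv2.resize(S["img"][170:330,90:250],(400,400),interpolation=cv2.INTER_CUBIC); b=cv2.resize(T["img"][90:250,350:510],(400,400),interpolation=cv2.INTER_CUBIC)
cv2.imwrite("pics/end.png",np.hstack([a,b])); print(manip.get_t())
E
```

```text
28.9
```

View pics/end.png

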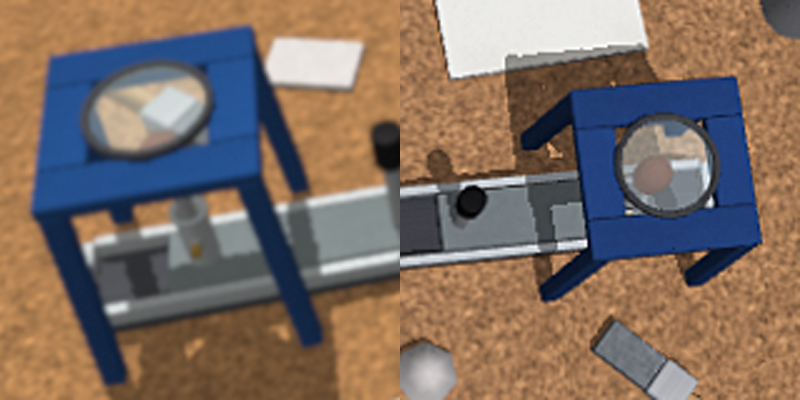

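The stone shows through the lens at (655,175), with the lens centre at (668,165). I'll work out the offset after correcting for the height difference.

```bash
python3 - <<'E'
from h import *
T=dict(np.load("pics/endT.npz")); S=dict(np.load("pics/endS.npz")); d=np.array([.088,-.996])
q=lambda u,v:((u-400)/2.5+350-.3,v/2.5+90-.3)
l=onz(T,q(667.5,165),.21); s=onz(T,q(655,175),.165); p=onz(T,q(471,200),.14)
ls=onz(S,((148-.8)/2.5+90,(110-.8)/2.5+170),.21)
print("lens",l,ls,"stone",s,"post",p); print("stone to lens along d",(l-s)[:2]@d,"post to lens",(l-p)[:2]@d, "post wise tot",(p[:2]-onz(dict(np.load('pics/top0.npz')),(306,177),.14)[:2])@d)
E
```

```text
lens [ 0.64267342 -0.22618785  0.21      ] [ 0.64581252 -0.22630771  0.21      ] stone [ 0.643836   -0.22771115  0.165     ] post [ 0.62830147 -0.06550381  0.14      ]
stone to lens along d -0.0016195085581566643 post to lens 0.16130603712789443 post wise tot 0.1632117099894056
```

```bash
python3 - <<'E'
from h import *
from station import manip
d=np.array([.088,-.996]); p=np.array([.6285,-.067]); o=down(.088)
a=p-d*.05
manip.move_ptp([*a,.25],o); manip.set_gripper(0,40); manip.move_straight([*a,.12],.12); manip.dwell(.1); f0=manip.get_ft_force()
for k in range(2):
    s=manip.move_straight([*(p-d*.01),.12],.03,stop_force=[6,14][k]); e=np.array(manip.get_eef_pos()); print(s,(e[:2]-p)@d,(manip.get_ft_force()-f0).round(2))
manip.move_straight([*(e[:2]-d*.04),.12],.1); manip.move_straight([*(e[:2]-d*.04),.27],.15); manip.move_ptp([.45,.05,.32],o); manip.dwell(.3)
T=manip.grab_frame("top"); cv2.imwrite("pics/fin.png",cv2.resize(T["img"][100:300,210:510],None,fx=2.6,fy=2.6,interpolation=cv2.INTER_CUBIC)); print(manip.get_t())
E
```

```text
True -0.022163270723236844 [0.12 0.38 0.78]
True -0.022297837576673987 [-0.08  0.04  1.23]
35.65
```

View pics/fin.png

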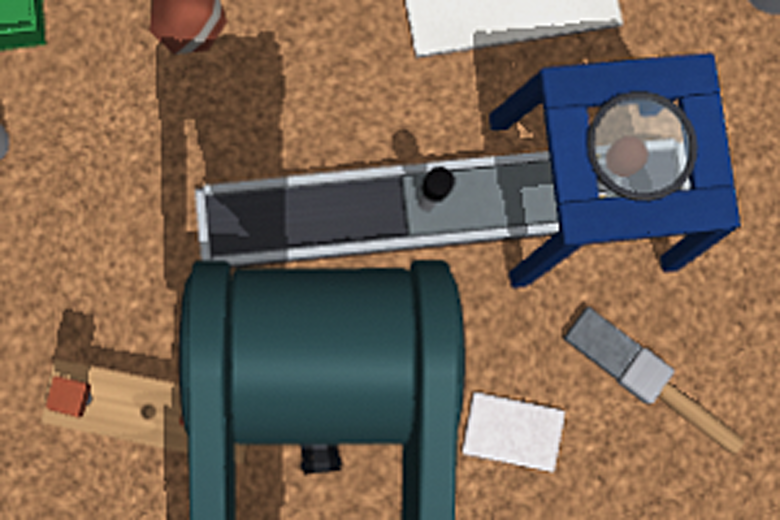

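The carriage did not move under a 14 N push, so it is at its end stop. The stone shows under the lens at (627,155) and the arm is clear of everything.

```bash
python3 -c "
from station import manip
print(manip.sign_off(),manip.get_t())"
```

```text
the job is handed in; nothing more can be done
the job is handed in; nothing more can be done
```

I handed the job in at about 36 s: the round-stone stick is fully down in the tube, the carriage is against its end stop under the lens, and I last saw both other sticks upright in the block just before sliding the carriage; the judge's verdict was not shown.

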